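# Close the culture chamber and set its gas valve

## Robot

A 6-joint arm with a two-finger parallel gripper is mounted at the origin on the work surface. World frame = base frame: x ahead of the robot, y to its left, z up, the work surface at z = 0. Lengths are in m, angles in degrees, forces in N, time in s.
With the tool pointing down it reaches from about 0.375 to 0.9 m from the base axis. Payload 3.1 kg.
Tool frame: the origin (TCP) lies midway between the tips of the shut fingers; the grasp point (between the pads) lies bot.pinch_z behind it (bot.pinch_z is the distance from the TCP to the grasp point, in m); z points along the fingers, y is the direction in which the jaws open and shut (so a half turn about z gives the same grasp; the last joint's range is limited). The gripper opens to 87 mm and grips with 3 to 60 N. Pads are 19 mm wide; open, the fingers measure 117 mm over their backs; the gripper's body (75 mm by 190 mm) begins 51 mm behind the grasp point.
Start: joints at [-83.623, 30.224, 82.088, -0, 67.689, -10.227], TCP at [0.179, -0.599, 0.223] pointing down, gripper open.
Joint ranges: [-176.69, 176.69], [-43.24, 126.21], [12.49, 139.97], [-82, 262], [0, 151.66], [-163.58, 163.58]. Speed limits (degrees/s): [159.86, 159.86, 180, 180, 180, 180].

## Interface

Orientations are given as a 3x3 rotation matrix whose columns are the frame's x, y, z axes.
In Python, from rig import bot gives the robot as it stands.
- The arm moves only by the tool apply_moves, never from a script. Its argument "motion" is text: rows parted by semicolons, each of 7 numbers parted by spaces: the shift along the tool's x, y, z in m, then the turn, a rotation vector about the tool's x, y, z in degrees, then the finger opening in m, from 0 to 0.087. A call has exactly 8 rows; each row is the pose to reach, as a shift and turn from the pose commanded when the call began, along the tool's axes at that moment; what a row does not reach only later rows make up. A row lasts 1/8 s, in which the tool goes at most 62.5 mm and 10.7 degrees, less where a joint would pass 70% of its speed; a pose out of reach is approached as far as the arm can. A call with a gripper value outside its range is refused whole. The fingers move at their own pace and stop on an object; the grip force is fixed at half the most. Time passes only in rows, so rows that repeat a pose let the fingers close, or fill a call up. It gives the time, the measured TCP pose, the force and the opening at its end, in the units of the state.
- bot.read_state(): the state, without advancing time (a new reading comes with each control period).
- bot.capture(name): name is "side" or "top"; returns the picture (420x560x3 uint8, red, green, blue); there is no depth.
- bot.get_calibration(name): a dict with "fx", "fy", "cx", "cy" (pixels), "D" ([k1, k2, p1, p2, k3] as OpenCV has them; the pictures are not rectified), "rvec" (rotation vector, rad) and "tvec" (3), from world to camera coordinates, as OpenCV has them. Camera axes: x right, y down, z forward; pixel columns grow to the right and rows downward; lengths in m; the calibration is good to about 2 mm. A picture is of the moment at which its call begins. get_calibration takes no time and is no camera call.
- bot.hand_in(): hands the job in, once; it reports no verdict.
Trained networks look in the newest picture that a camera, given by its name, has taken for a name from the list of things; names that differ only in an ending like _2 or _b are one class to them, and where a whole thing is asked for, a point or a joint stands for the part that bears it (a point fixed in the world has none). Each returns a list of dicts, best first, with "p" (0 to 1); they miss things now and then, are a little off and sometimes report something else, mostly with a low value. They report only what shows in the picture. A call takes as long as a camera call. They do not tell look-alikes from the thing itself.
- bot.find_in(name, camera): "point" ([x, y, z] in m, in world coordinates, good to about 4 mm: the middle of the surface that is visible of it).
The state is a dict: "time_s": time; "joint_positions": joint angles; "qvel": joint speeds; "tau": joint torques, N m; "position": TCP position; "tcp_rot": TCP orientation; "force": force on the tool from outside, world axes, zero at the start; "moment": the same for the moment, N m; "opening": opening from 0.0 (shut) to 1.0 (fully open).
Only numpy, scipy, OpenCV 4.12 (cv2) and the standard library are available. Lean on these libraries where they do the work, as an engineer would, in place of code of your own. Each camera call takes 0.05 s, during which the arm holds its last target.

## Task

Put the lid on the culture chamber so that it sits flat, its round hole over the round pin and its slot over the diamond pin (blue stripe at the blue-banded end), and let go of it. Then turn the blue gas lever until it stands over the green mark on its dial and leave it there. Leave the yellow air lever and everything else on the bench where it is.

Things in the scene. Friction and masses are not known exactly. Their poses are not given: they have to be found in the camera images.
- lid_handle (a point): The chamber lid: a loose grey plate 150 (its x) x 100 (its y) x 8 mm, 0.15 to 0.31 kg, lying flat on the bench, with a black upright bar handle on its middle: 60 mm long (along the lid's x), 14 mm wide (its y), from the plate's top (8 mm above the plate's underside) up to 50 mm above the underside. This point is in the handle, on the lid's centre, 34 mm above the plate's underside. A blue stripe lies along the lid's -x edge, by the round hole.
- lid_round_hole (a point): Centre of the lid's round through-hole (12.4 mm wide) at the plate's underside; 60 mm from the lid's centre towards the lid's -x (blue-striped) end.
- lid_slot (a point): Centre of the lid's slot (16.4 mm along the lid's x, 12.4 mm along its y, through) at the plate's underside; 60 mm from the lid's centre towards +x.
- pin_round (a point): Root of the round steel locating pin (10 mm across, 12 mm tall, tapered in its top 4 mm) on the top face of the culture chamber: a fixed aluminium box 150 x 100 x 40 mm, open above, with a culture dish inside. The top face, where the lid's underside comes to rest, is 40 mm above the bench and this point lies on it. The chamber's end with the round pin has a blue band. Axes are the chamber's: +x runs from this pin to the other.
- pin_diamond (a point): Root of the diamond-shaped brass pin (9.9 mm across its corners, 12 mm tall) on the chamber's top face, 120 mm from the round pin along the chamber's +x.
- gas_valve: The gas valve with the BLUE lever: fixed steel block 70 x 70 mm on a 100 x 90 mm foot, with a white dial disc (radius 55 mm, top 55 mm above the bench). Origin on the bench exactly under the lever's vertical turning axis. A closed lever points along this frame's -x; as it opens it turns clockwise seen from above, and at 90 degrees open it points along +y.
- gas_lever (a joint): Opening of the blue lever, rad: 0 closed, stop at 1.571. It stays where it is left; it takes about 2 N at 75 mm from the axis to turn it. The lever is a bar 12 mm wide, reaching 100 mm from the axis, its underside 67 mm and its top 77 mm above the bench.
- gas_lever_tip (a point): Point at the blue lever's outer end, 100 mm from the axis, mid-height (72 mm). Its x axis points outward along the lever.
- gas_mark (a joint): Setting of the green mark on the blue-levered valve's dial, rad, on the same scale as the lever: the lever stands over the mark when both values are equal. The mark is a thin strip on the dial that cannot be moved by touch.
- gas_mark_tip (a point): Outer end of the green mark, at the dial's rim, 55 mm from the axis, 58 mm above the bench. Its x axis points outward from the valve's axis.
- air_valve: The air valve with the YELLOW lever and no green mark, otherwise the same size as the gas valve and built alike; origin under its axis. Fixed.
- air_lever_tip (a point): Outer end of the yellow lever, 100 mm from its axis, 72 mm above the bench. To be left as it is.
- dishes_mid (a point): Bystander: stack of three clear culture dishes, 88 mm across, 47 mm high, loose on the bench; this point is on its vertical axis at about half its height.
- amber_mid (a point): Bystander: small amber bottle, 48 mm across, 95 mm high, standing just beyond the closed end of the blue lever, loose on the bench; this point is on its vertical axis at about half its height.
- jar_mid (a point): Bystander: white jar with blue cap, 60 mm across, 75 mm high, loose on the bench; this point is on its vertical axis at about half its height.
- sample_mid (a point): Bystander: small clear jar with red cap, 44 mm across, 65 mm high, standing just outside the swing of the blue lever, loose on the bench; this point is on its vertical axis at about half its height.
- slides_mid (a point): Bystander: green slide box, 80 x 100 x 32 mm, loose on the bench; this point is on its vertical axis at about half its height.
- tipbox_mid (a point): Bystander: blue pipette-tip box, 85 x 120 mm, 71 mm high, loose on the bench; this point is on its vertical axis at about half its height.
Mind the look-alikes: they are no part of the job. Leave any pink look-alike of the part that bears lid_handle alone.

How it is judged:
By the outcome, as a careful person would: the job done as asked, in the order asked, and still so for the second after the job is handed in, with the robot touching nothing.
It also fails if it takes over 51 s, if anything falls off the work surface, if the arm or the gripper's body presses on something with over 40 N, if the wrist force passes 120 N, or if a joint passes its speed limit or range.

## Working session

There is one attempt and no reset: what is moved stays moved. The work goes in short steps, Python scripts to look and compute and a tool call to move; the robot and the scene stay as the last step left them, time stands still between calls to the robot, and variables do not carry over. Pictures are saved under pics/ and viewed, and the job is handed in when it is done.

Besides the shell and the picture viewer there is one more tool, called after "Request:" as name(argument=value, ...) on one line, values as JSON. apply_moves: Moves the arm, as the interface text tells. Its arguments: {"type":"object","properties":{"motion":{"type":"string"}},"required":["motion"]}

```bash
ls; mkdir -p pics; python3 - <<'E'
from rig import bot
import cv2
for n in ("top","side"):
    im=bot.capture(n); cv2.imwrite(f"pics/{n}0.png",im[:,:,::-1])
    print(bot.get_calibration(n))
s=bot.read_state();print(s, bot.pinch_z)
E
```

```text
pics
{'fx': 453.9471582331834, 'fy': 453.9471582331834, 'cx': 274.6890895042067, 'cy': 208.6223154329044, 'D': array([-0.10228727,  0.        ,  0.        ,  0.        ,  0.        ]), 'rvec': array([ 2.0729606 , -2.14106558,  0.2200841 ]), 'tvec': array([0.00162581, 0.51401821, 1.42942871])}
{'fx': 513.7584588503689, 'fy': 513.7584588503689, 'cx': 278.17721046884617, 'cy': 210.0306231800807, 'D': array([0.01539211, 0.        , 0.        , 0.        , 0.        ]), 'rvec': array([ 0.17531172, -2.75632634,  1.40784127]), 'tvec': array([0.50656168, 0.11054863, 1.48050619])}
{'time_s': 0.1, 'joint_positions': array([-8.36223404e+01,  3.02744051e+01,  8.21484537e+01, -5.47598026e-04,
        6.76896209e+01, -1.02279416e+01]), 'qvel': array([-0.03916969, -0.06502232, -0.09721655, -0.02751323,  0.09765599,
       -0.02552224]), 'tau': array([ 2.80518807e-04, -4.40984344e+01, -1.77150142e+01,  6.35021925e-02,
        5.33564086e-02, -3.92735990e-05]), 'position': array([ 0.17855866, -0.59826659,  0.22166456]), 'tcp_rot': array([[ 9.58293640e-01,  2.85785317e-01, -2.26855564e-04],
       [ 2.85785205e-01, -9.58291717e-01,  1.95000795e-03],
       [ 3.39889833e-04, -1.93351218e-03, -9.99998073e-01]]), 'force': array([ 0.69991011, -0.45174429, -0.82351062]), 'moment': array([-0.02765646, -0.00039372,  0.01620002]), 'opening': 1.001703451116311} 0.0187
```

View pics/top0.png

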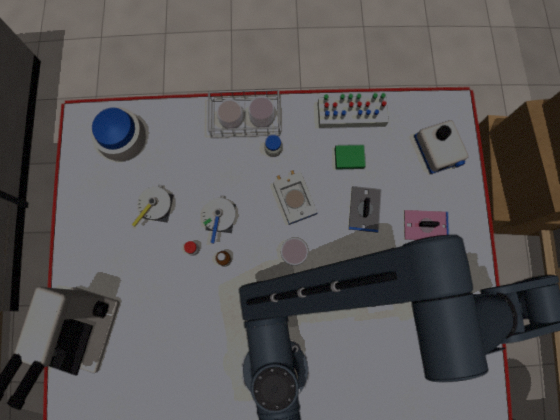

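View pics/side0.png

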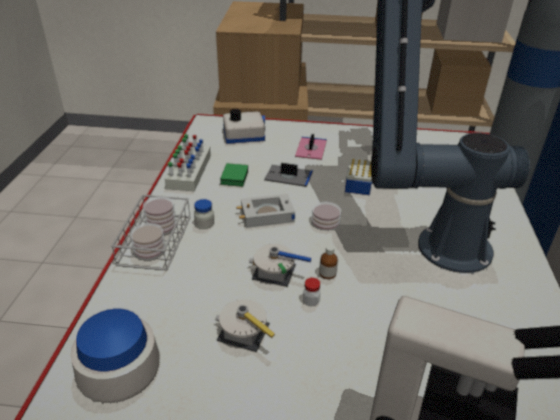

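The top picture shows the grey lid at (365,208), the pink look-alike at (427,225), the chamber at (295,197), the blue-lever valve at (219,215) and the yellow one at (153,203). The grey lid fits the description. I'll enlarge these areas to confirm.

```bash
python3 - <<'E'
import cv2,numpy as np
t=cv2.imread("pics/top0.png"); s=cv2.imread("pics/side0.png")
c=lambda im,x,y,w,h,k:cv2.resize(im[y:y+h,x:x+w],None,fx=k,fy=k,interpolation=cv2.INTER_CUBIC)
cv2.imwrite("pics/c1.png",c(t,260,160,130,95,6)); cv2.imwrite("pics/c2.png",c(t,175,175,90,95,6))
cv2.imwrite("pics/c3.png",c(s,230,150,120,85,6))
E
```

```text
(no output)
```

View pics/c1.png

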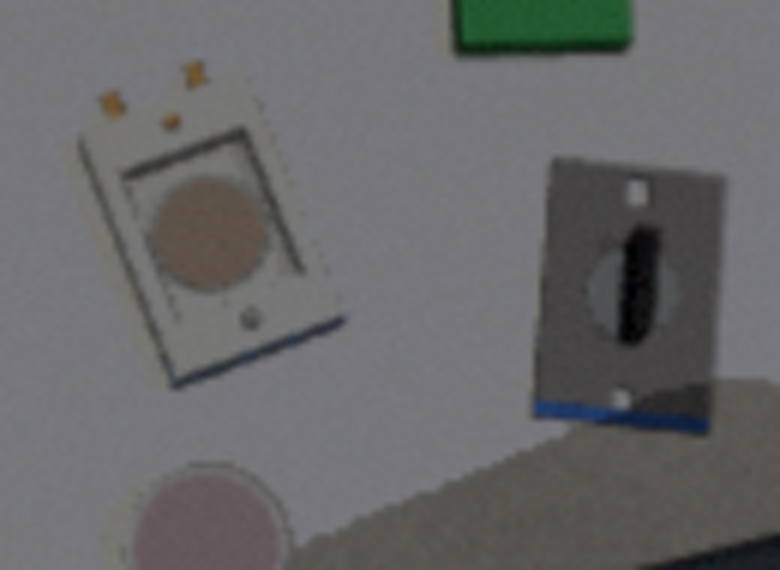

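View pics/c2.png

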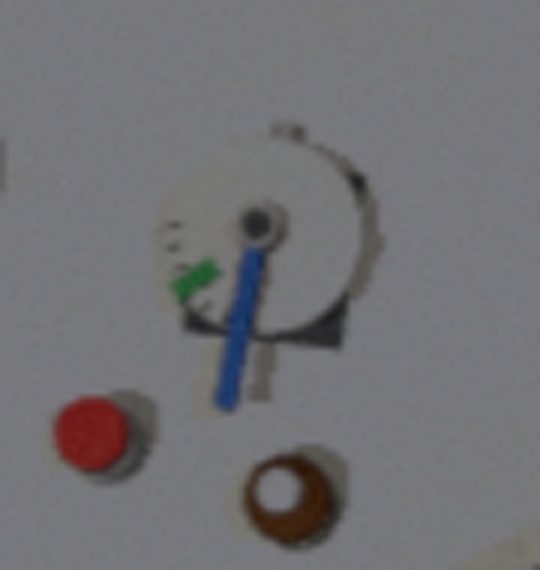

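View pics/c3.png

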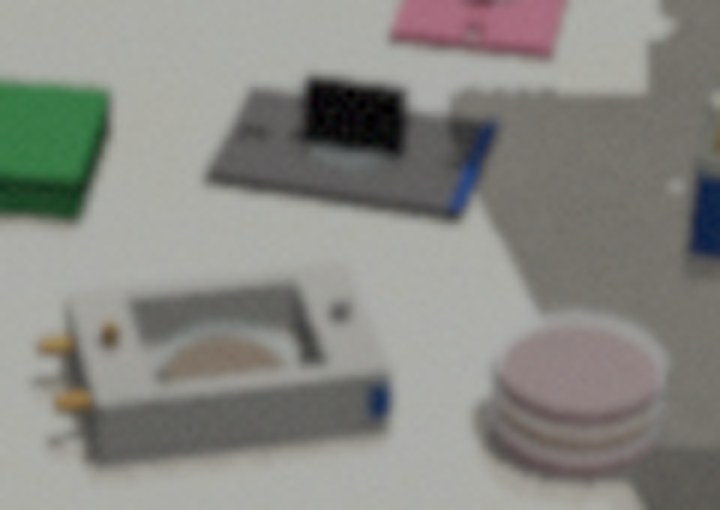

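```bash
python3 - <<'E'
from rig import bot
for c in ("top","side"):
  bot.capture(c)
  for n in ["lid_handle","lid_round_hole","lid_slot","pin_round","pin_diamond","gas_valve","gas_lever_tip","gas_mark_tip","amber_mid","sample_mid","dishes_mid"]:
    print(c,n,[(d["point"].round(4) if hasattr(d["point"],"round") else d["point"],round(d["p"],2)) for d in bot.find_in(n,c)][:3])
print(bot.read_state()["time_s"])
E
```

```text
top lid_handle [([0.5101, -0.3171, 0.0064], 0.88), ([0.4475, -0.5142, 0.0073], 0.59), ([0.3494, 0.1563, 0.0659], 0.59)]
top lid_round_hole [([0.5075, -0.317, 0.0118], 0.77), ([0.4476, -0.5166, 0.0089], 0.75), ([0.3745, -0.0755, 0.0484], 0.18)]
top lid_slot [([0.5107, -0.3142, 0.0079], 0.74), ([0.4497, -0.5196, 0.0096], 0.57)]
top pin_round [([0.5107, -0.3154, 0.0075], 0.66), ([0.5551, -0.0826, 0.037], 0.61)]
top pin_diamond [([0.5557, -0.0835, 0.0387], 0.69)]
top gas_valve [([0.4974, 0.1729, 0.0517], 0.8), ([0.4667, 0.175, 0.0735], 0.58)]
top gas_lever_tip [([0.4646, 0.174, 0.0693], 0.73)]
top gas_mark_tip []
top amber_mid [([0.3503, 0.1541, 0.0676], 0.54), ([0.3726, -0.0737, 0.0486], 0.5)]
top sample_mid [([0.3892, 0.2538, 0.067], 0.67), ([0.5533, -0.082, 0.0396], 0.18)]
top dishes_mid [([0.5111, -0.3143, 0.0093], 0.75), ([0.3734, -0.0725, 0.0507], 0.61)]
side lid_handle [([0.4476, -0.5085, 0.008], 0.92), ([0.5149, -0.3138, 0.0051], 0.63)]
side lid_round_hole [([0.4483, -0.5071, 0.0076], 0.72), ([0.51, -0.3117, 0.0109], 0.69)]
side lid_slot [([0.5092, -0.3116, 0.0084], 0.93), ([0.4429, -0.5091, 0.0066], 0.68)]
side pin_round [([0.5519, -0.0611, 0.0284], 0.97)]
side pin_diamond [([0.5523, -0.0622, 0.0245], 0.61)]
side gas_valve [([0.504, 0.1871, 0.0551], 0.92), ([0.5529, -0.0593, 0.0296], 0.57), ([0.7335, 0.0037, 0.0478], 0.33)]
side gas_lever_tip [([0.4711, 0.1824, 0.0794], 0.67)]
side gas_mark_tip [([0.5082, -0.3115, 0.0093], 0.59), ([0.4757, 0.2131, 0.0504], 0.44)]
side amber_mid [([0.3614, 0.1708, 0.0518], 0.59), ([0.3951, 0.2757, 0.0413], 0.24)]
side sample_mid [([0.3959, 0.2777, 0.0397], 0.66)]
side dishes_mid [([0.3709, -0.0467, 0.0442], 0.72)]
1.3
```

The crops confirm it: grey lid with the blue stripe at its lower end, round hole at crop (621,398) and slot at (638,192). The chamber's round pin is at (250,319), by its blue band, and the diamond pin is at (171,122). The green mark is at (195,277) in the second crop. Now the measurements.

```bash
cat > h.py <<'E'
import numpy as np,cv2
from rig import bot
def cal(n):
    c=bot.get_calibration(n);K=np.array([[c["fx"],0,c["cx"]],[0,c["fy"],c["cy"]],[0,0,1.]]);return K,np.array(c["D"]),np.array(c["rvec"]),np.array(c["tvec"])
def ray(n,uv):
    K,D,r,t=cal(n);R=cv2.Rodrigues(r)[0]
    p=cv2.undistortPoints(np.array(uv,float).reshape(-1,1,2),K,D)[:,0]
    d=np.c_[p,np.ones(len(p))]@R; return -R.T@t,d
def atz(n,uv,z):
    o,d=ray(n,uv); z=np.broadcast_to(z,len(d)); return o+d*((z-o[2])/d[:,2])[:,None]
def proj(n,P):
    K,D,r,t=cal(n);return cv2.projectPoints(np.array(P,float).reshape(-1,1,3),r,t,K,D)[0][:,0]
def cr(x0,y0,k,pts): return (np.array(pts,float)+.5)/k-.5+[x0,y0]
E
python3 - <<'E'
from h import *
np.set_printoptions(precision=4,suppress=True)
print("cams",ray("top",[[280,210]])[0],ray("side",[[280,210]])[0])
c1=lambda p:cr(260,160,6,p);c2=lambda p:cr(175,175,6,p);c3=lambda p:cr(230,150,6,p)
L=atz("top",c1([(553,158),(726,178),(708,433),(533,415)]),.008);print("lid",L,L.mean(0),np.linalg.norm(L-np.roll(L,1,0),axis=1))
H=atz("top",c1([(638,192),(621,398)]),.004);print("slot,hole",H,H.mean(0),np.linalg.norm(H[0]-H[1]))
P=atz("top",c1([(171,122),(250,319)]),.047);print("pins",P,np.linalg.norm(P[0]-P[1]))
L=atz("side",c3([(250,89),(496,122),(458,217),(207,181)]),.008);print("lid side",L,L.mean(0),np.linalg.norm(L-np.roll(L,1,0),axis=1))
P=atz("side",c3([(109,333),(340,312)]),.047);print("pins side",P,np.linalg.norm(P[0]-P[1]))
G=atz("top",c2([(256,225),(226,405),(255,250),(177,288),(216,268),(92,434),(290,500)]),[.08,.077,.077,.056,.056,.065,.08]);print("axis,tip,base,mark out,in,red,amber\n",G)
E
```

```text
cams [ 0.2006 -0.0165  1.5056] [0.3812 1.1879 0.951 ]
lid [[ 0.5945 -0.2807  0.008 ]
 [ 0.5796 -0.3791  0.008 ]
 [ 0.4332 -0.3571  0.008 ]
 [ 0.4468 -0.2595  0.008 ]] [ 0.5136 -0.3191  0.008 ] [0.1492 0.0995 0.1481 0.0985]
slot,hole [[ 0.574  -0.3287  0.004 ]
 [ 0.4554 -0.3103  0.004 ]] [ 0.5147 -0.3195  0.004 ] 0.12003948657901625
pins [[ 0.6119 -0.0627  0.047 ]
 [ 0.4988 -0.1016  0.047 ]] 0.11961666323291134
lid side [[ 0.5806 -0.377   0.008 ]
 [ 0.4332 -0.3605  0.008 ]
 [ 0.4476 -0.2561  0.008 ]
 [ 0.5915 -0.2732  0.008 ]] [ 0.5132 -0.3167  0.008 ] [0.1045 0.1483 0.1053 0.145 ]
pins side [[ 0.6117 -0.0646  0.047 ]
 [ 0.4979 -0.0994  0.047 ]] 0.11896797323641609
axis,tip,base,mark out,in,red,amber
 [[0.5031 0.17   0.08  ]
 [0.4068 0.1869 0.077 ]
 [0.4901 0.171  0.077 ]
 [0.4747 0.2164 0.056 ]
 [0.485  0.1951 0.056 ]
 [0.395  0.2607 0.065 ]
 [0.355  0.153  0.08  ]]
```

```bash
python3 - <<'E'
import cv2
from h import *
a=np.zeros((420,560,3));b=a.copy()
for i in range(4): a+=bot.capture("top"); b+=bot.capture("side")
a=np.clip(a/4*1.3,0,255).astype(np.uint8)[:,:,::-1];b=(b/4).astype(np.uint8)[:,:,::-1]
cv2.imwrite("pics/avt.png",a);cv2.imwrite("pics/avs.png",b)
c=lambda im,x,y,w,h,k:cv2.resize(im[y:y+h,x:x+w],None,fx=k,fy=k,interpolation=cv2.INTER_CUBIC)
cv2.imwrite("pics/d1.png",c(a,268,165,55,60,10)); cv2.imwrite("pics/d2.png",c(b,232,190,70,40,11))
cv2.imwrite("pics/d3.png",c(a,200,190,50,60,10))
E
```

```text
(no output)
```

View pics/d1.png

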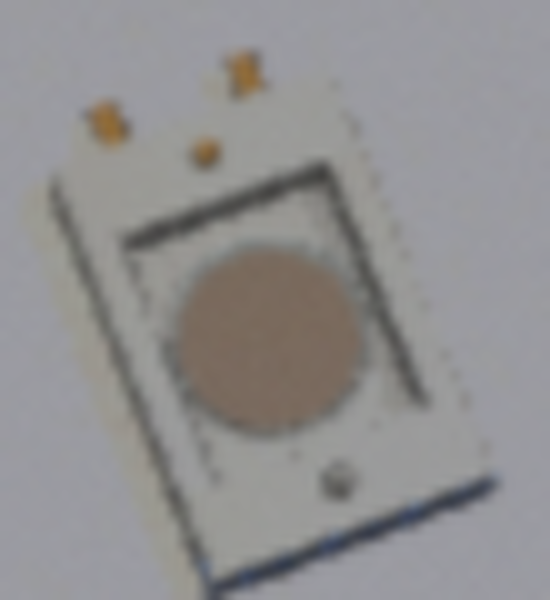

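View pics/d2.png

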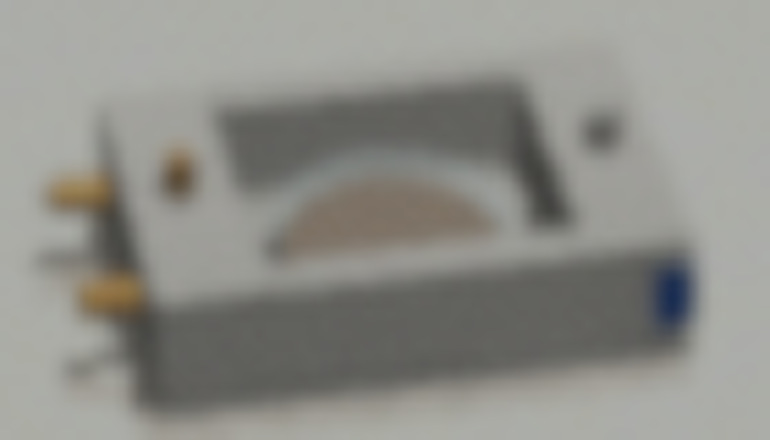

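View pics/d3.png

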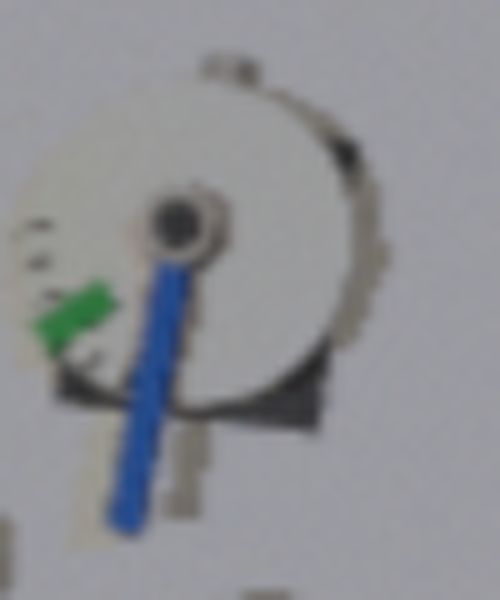

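```bash
python3 - <<'E'
from h import *
np.set_printoptions(precision=4,suppress=True)
d1=lambda p:cr(268,165,10,p);d2=lambda p:cr(232,190,11,p);d3=lambda p:cr(200,190,10,p)
def ang(P,off=0):
    v=P[1]-P[0];return round(np.degrees(np.arctan2(v[1],v[0]))+off,2),P.mean(0),np.linalg.norm(v)
P=atz("top",d1([(338,482),(205,153)]),.047);print("pins",P,ang(P))
print("left",ang(atz("top",d1([(205,578),(55,188)]),.04)))
print("band",ang(atz("top",d1([(493,482),(207,585)]),.04),-90))
print("inn top",ang(atz("top",d1([(322,165),(125,240)]),.04),-90))
print("inn right",ang(atz("top",d1([(425,405),(328,175)]),.04)))
P=atz("side",d2([(601,130),(180,173)]),.047);print("pins s",P,ang(P))
print("front s",ang(atz("side",d2([(685,248),(155,308)]),.04)))
print("bottom s",ang(atz("side",d2([(690,348),(150,408)]),.0)))
print("inner back",ang(atz("side",d2([(525,82),(218,110)]),.04)))
# lever & mark
A=atz("top",d3([(177,222)]),.082)
T=atz("top",d3([(127,520)]),.077);print(A,T)
print("lever",ang(atz("top",d3([(175,265),(127,520)]),.077)))
print("mark",ang(atz("top",d3([(112,297),(42,335)]),.056)), atz("top",d3([(112,297),(42,335)]),.056))
# dial ellipse: disc edges left/right/top/bottom
print("disc",atz("top",d3([(10,245),(352,240),(185,78),(185,410)]),.055))
# foot edge
print("foot",ang(atz("top",d3([(322,430),(58,398)]),.0)))
E
```

```text
pins [[ 0.4987 -0.102   0.047 ]
 [ 0.6121 -0.0626  0.047 ]] (np.float64(19.16), array([ 0.5554, -0.0823,  0.047 ]), np.float64(0.11998894351910666))
left (np.float64(18.6), array([ 0.5365, -0.0348,  0.04  ]), np.float64(0.14150585032170557))
band (np.float64(18.16), array([ 0.4828, -0.1057,  0.04  ]), np.float64(0.1005673206272643))
inn top (np.float64(19.56), array([ 0.5967, -0.0684,  0.04  ]), np.float64(0.07089231875691916))
inn right (np.float64(19.73), array([ 0.5651, -0.118 ,  0.04  ]), np.float64(0.08483843693417027))
pins s [[ 0.4983 -0.1005  0.047 ]
 [ 0.6111 -0.0637  0.047 ]] (np.float64(18.07), array([ 0.5547, -0.0821,  0.047 ]), np.float64(0.11865549946521378))
front s (np.float64(18.74), array([ 0.5397, -0.0342,  0.04  ]), np.float64(0.1464221026363764))
bottom s (np.float64(18.26), array([ 0.5405, -0.0418,  0.    ]), np.float64(0.1518256992059084))
inner back (np.float64(17.17), array([ 0.5653, -0.1182,  0.04  ]), np.float64(0.08811977023507228))
[[0.5038 0.1697 0.082 ]] [[0.4085 0.1869 0.077 ]]
lever (np.float64(169.12), array([0.4496, 0.179 , 0.077 ]), np.float64(0.083744335310712))
mark (np.float64(117.35), array([0.4791, 0.206 , 0.056 ]), np.float64(0.025831896545360892)) [[0.485  0.1945 0.056 ]
 [0.4732 0.2175 0.056 ]]
disc [[0.5036 0.2282 0.055 ]
 [0.5016 0.1159 0.055 ]
 [0.5579 0.1704 0.055 ]
 [0.4471 0.171  0.055 ]]
foot (np.float64(81.25), array([0.455 , 0.1765, 0.    ]), np.float64(0.09019795074560925))
```

```bash
cat >> h.py <<'E'
def go(p,yaw=None,s=None):
    """move in tool axes from measured pose to TCP p, tool pointing down with x axis at yaw"""
    from scipy.spatial.transform import Rotation as Ro
    s=s or bot.read_state();R=s["tcp_rot"];d=R.T@(np.array(p)-s["position"])
    a=np.radians(yaw);T=np.array([[np.cos(a),np.sin(a),0],[np.sin(a),-np.cos(a),0],[0,0,-1]])
    print("shift",d.round(4),"rot",Ro.from_matrix(R.T@T).as_rotvec(degrees=True).round(2))
def st():
    s=bot.read_state();R=s["tcp_rot"]
    print(round(s["time_s"],2),"p",s["position"].round(4),"yaw",np.degrees(np.arctan2(R[1,0],R[0,0])).round(2),"zaxis",R[:,2].round(4),"F",s["force"].round(2),"M",s["moment"].round(3),"op",round(s["opening"]*.087,4),"q",s["joint_positions"].round(1))
E
python3 -c "
from h import *
st();go([.514,-.3187,.10],-8.6)"
```

```text
1.7 p [ 0.1786 -0.5989  0.2225] yaw 16.6 zaxis [ 0.  0. -1.] F [ 0.3  -0.71 -0.65] M [ 0.026 -0.034 -0.006] op 0.0868 q [-83.6  30.2  82.1   0.   67.7 -10.2]
shift [ 0.4015 -0.1727  0.1225] rot [-0.  -0.  25.2]
```

Request:
apply_moves(motion="0.05 -0.0215 0.01 0 0 3 0.087; 0.1 -0.043 0.02 0 0 6 0.087; 0.15 -0.0645 0.03 0 0 9 0.087; 0.2 -0.086 0.04 0 0 12 0.087; 0.25 -0.108 0.055 0 0 16 0.087; 0.3 -0.129 0.07 0 0 19 0.087; 0.35 -0.151 0.09 0 0 22 0.087; 0.4015 -0.1727 0.11 0 0 25.2 0.087")

```text
time_s: 2.7
position: [0.5155, -0.3178, 0.1122]
tcp_rot: [[0.988, -0.152, 0.001], [-0.152, -0.988, -0.001], [0.001, 0.001, -1.0]]
force: [-0.4, -0.4, 0.4]
opening: 1.001
```

```bash
python3 - <<'E'
from h import *
for i in range(3): bot.capture("side")
st();go([.514,-.3187,.015],-8.6)
a=bot.capture("side")[:,:,::-1];b=bot.capture("top")[:,:,::-1]
c=lambda im,x,y,w,h,k:cv2.resize(im[y:y+h,x:x+w],None,fx=k,fy=k,interpolation=cv2.INTER_CUBIC)
cv2.imwrite("pics/e1.png",np.hstack([c(a,240,100,100,100,4),c(b,320,160,100,100,4)]))
E
```

```text
2.85 p [ 0.5153 -0.3159  0.1113] yaw -8.3 zaxis [-0.0017  0.0016 -1.    ] F [-1.05  0.28 -0.01] M [ 0.008  0.098 -0.025] op 0.0871 q [-42.1  36.8  90.5   0.   52.8  56.2]
shift [-0.0007  0.0031  0.0963] rot [-0.08  0.11  0.3 ]
```

View pics/e1.png

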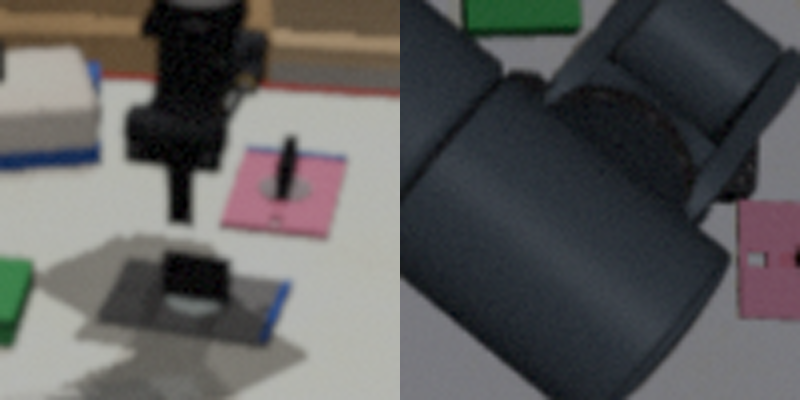

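Request:
apply_moves(motion="0 0 0.015 0 0 0 0.087; 0 0 0.035 0 0 0 0.087; 0 0 0.055 0 0 0 0.087; 0 0 0.072 0 0 0 0.087; 0 0 0.085 0 0 0 0.087; 0 0 0.093 0 0 0 0.087; 0 0 0.097 0 0 0 0.087; 0 0 0.097 0 0 0 0.087")

```text
time_s: 3.95
position: [0.5142, -0.3187, 0.0156]
tcp_rot: [[0.989, -0.149, 0.0], [-0.149, -0.989, -0.0], [0.0, 0.0, -1.0]]
force: [0.6, 0.9, 0.3]
opening: 0.999
```

Request:
apply_moves(motion="0 0 0 0 0 0 0.08; 0 0 0 0 0 0 0.05; 0 0 0 0 0 0 0.02; 0 0 0 0 0 0 0.005; 0 0 0 0 0 0 0.005; 0 0 0 0 0 0 0.005; 0 0 0 0 0 0 0.005; 0 0 0 0 0 0 0.005")

```text
time_s: 4.95
position: [0.514, -0.3187, 0.0155]
tcp_rot: [[0.989, -0.149, -0.0], [-0.149, -0.989, -0.0], [-0.0, 0.0, -1.0]]
force: [-0.3, -1.5, -0.3]
opening: 0.209
```

```bash
python3 - <<'E'
from h import *
st()
E
```

```text
4.95 p [ 0.514  -0.3187  0.0155] yaw -8.59 zaxis [-0.e+00 -1.e-04 -1.e+00] F [-0.26 -1.5  -0.27] M [-0.128  0.049  0.024] op 0.0182 q [-42.4  45.2  92.8  -0.   42.   56.2]
```

Request:
apply_moves(motion="0 0 0 0 0 0 0.005; 0 0 0 0 0 0 0.005; 0 0 0 0 0 0 0.005; 0 0 -0.01 0 0 0 0.005; 0 0 -0.03 0 0 0 0.005; 0 0 -0.055 0 0 0 0.005; 0 0 -0.08 0 0 0 0.005; 0 0 -0.09 0 0 0 0.005")

```text
time_s: 5.95
position: [0.5146, -0.3189, 0.1073]
tcp_rot: [[0.989, -0.149, 0.002], [-0.149, -0.989, -0.001], [0.002, 0.001, -1.0]]
force: [-0.9, -0.2, -2.6]
opening: 0.155
```

```bash
python3 - <<'E'
from h import *
st();go([.555,-.082,.11],18.7)
a=bot.capture("side")[:,:,::-1]
st()
c=lambda im,x,y,w,h,k:cv2.resize(im[y:y+h,x:x+w],None,fx=k,fy=k,interpolation=cv2.INTER_CUBIC)
cv2.imwrite("pics/e2.png",c(a,220,80,140,110,5))
E
```

```text
5.95 p [ 0.5146 -0.3189  0.1073] yaw -8.6 zaxis [ 0.0019 -0.0014 -1.    ] F [-0.85 -0.17 -2.58] M [0.078 0.043 0.032] op 0.0135 q [-42.4  37.1  90.7   0.   52.1  56.2]
shift [ 0.0046 -0.2403 -0.003 ] rot [  0.09  -0.1  -27.3 ]
6.0 p [ 0.5148 -0.3191  0.1078] yaw -8.59 zaxis [ 0.0024 -0.002  -1.    ] F [ 0.79 -0.06 -1.99] M [ 0.041  0.009 -0.005] op 0.0136 q [-42.4  37.1  90.7   0.   52.1  56.2]
```

View pics/e2.png

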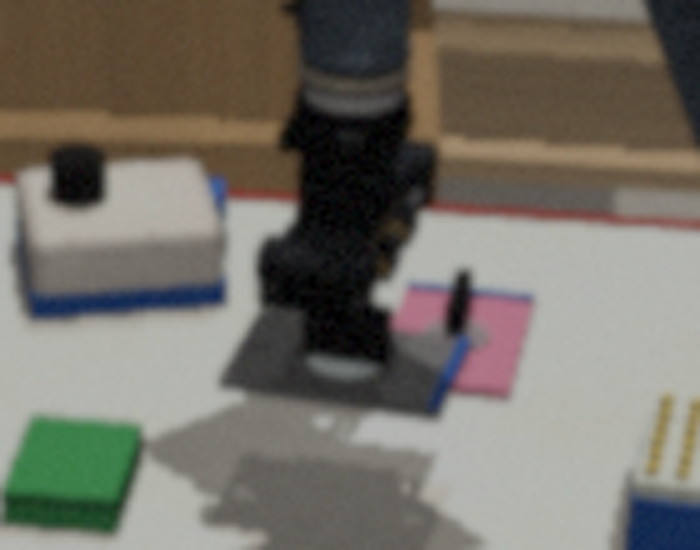

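Request:
apply_moves(motion="0.001 -0.02 0 0 0 -3 0.005; 0.0015 -0.055 0 0 0 -7 0.005; 0.002 -0.095 0 0 0 -12 0.005; 0.003 -0.135 0 0 0 -16 0.005; 0.004 -0.175 0 0 0 -20 0.005; 0.005 -0.208 0 0 0 -24 0.005; 0.0052 -0.23 0 0 0 -26.5 0.005; 0.0052 -0.2402 0 0 0 -27.3 0.005")

```text
time_s: 7.0
position: [0.5537, -0.0791, 0.1043]
tcp_rot: [[0.946, 0.324, -0.003], [0.324, -0.946, 0.002], [-0.003, -0.003, -1.0]]
force: [0.1, 0.3, -3.0]
opening: 0.155
```

Request:
apply_moves(motion="0 0 0 0 0 0 0.005; 0 0 0 0 0 0 0.005; 0 0 0.008 0 0 0 0.005; 0 0 0.016 0 0 0 0.005; 0 0 0.022 0 0 0 0.005; 0 0 0.025 0 0 0 0.005; 0 0 0.025 0 0 0 0.005; 0 0 0.025 0 0 0 0.005")

```text
time_s: 8.0
position: [0.5553, -0.082, 0.0807]
tcp_rot: [[0.947, 0.321, 0.0], [0.321, -0.947, -0.0], [0.0, 0.0, -1.0]]
force: [0.0, 0.3, -2.2]
opening: 0.162
```

```bash
python3 - <<'E'
from h import *
st()
a=sum(bot.capture("side").astype(float) for i in range(3))/3
b=bot.capture("top").astype(float)
st()
c=lambda im,x,y,w,h,k:cv2.resize(im[y:y+h,x:x+w,::-1].astype(np.uint8),None,fx=k,fy=k,interpolation=cv2.INTER_CUBIC)
cv2.imwrite("pics/f1.png",c(a,220,155,100,75,8));cv2.imwrite("pics/f2.png",c(b,230,150,120,90,6))
E
```

```text
8.0 p [ 0.5553 -0.082   0.0807] yaw 18.71 zaxis [ 4.e-04 -1.e-04 -1.e+00] F [ 0.05  0.27 -2.16] M [-0.024 -0.036 -0.003] op 0.0141 q [-19.8  37.   98.    0.   45.   51.5]
8.2 p [ 0.5552 -0.0819  0.0808] yaw 18.71 zaxis [ 5.e-04 -2.e-04 -1.e+00] F [ 0.44  0.26 -2.32] M [-0.04   0.01  -0.012] op 0.014 q [-19.8  37.   98.   -0.   45.   51.5]
```

View pics/f1.png

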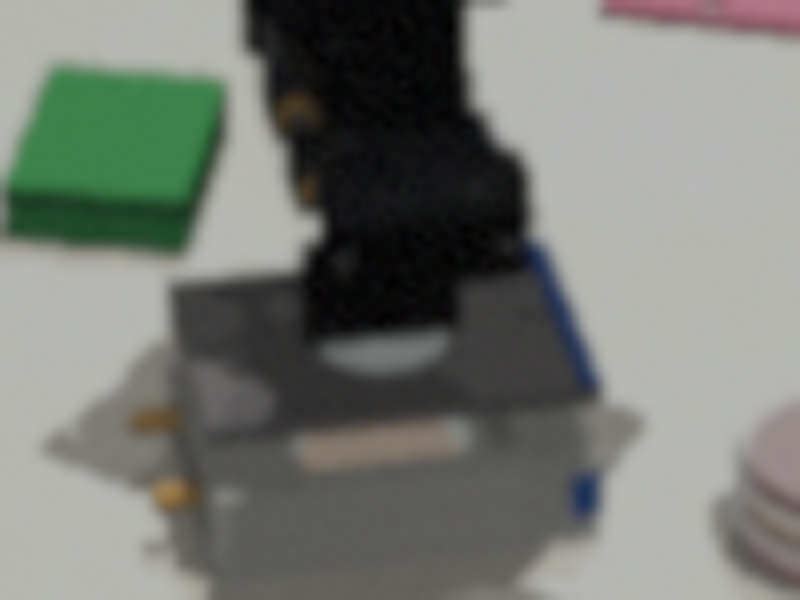

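View pics/f2.png

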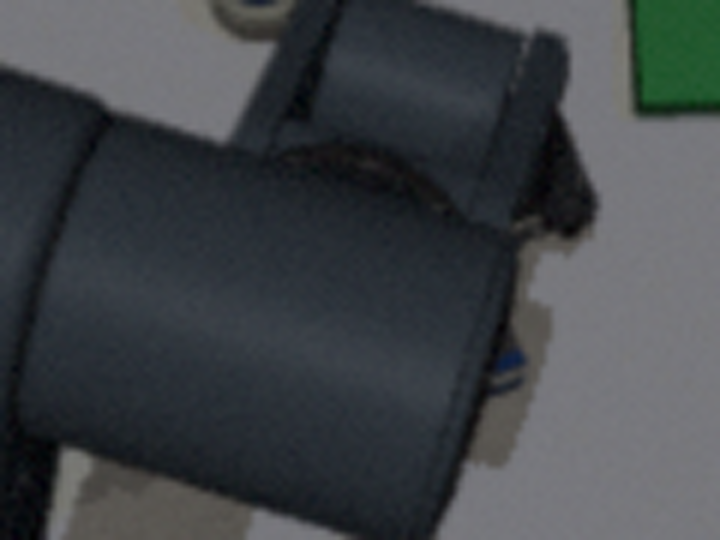

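```bash
python3 - <<'E'
from h import *
np.set_printoptions(precision=4,suppress=True)
L=atz("side",cr(220,155,8,[(174,288),(203,432),(598,390),(537,243)]),.0733)
print(L,L.mean(0),np.linalg.norm(L-np.roll(L,1,0),axis=1))
a=np.radians(18.7);ex=np.array([np.cos(a),np.sin(a),0]);ey=np.array([-np.sin(a),np.cos(a),0])
ctr=np.array([.555,-.082,.0733])
C=[ctr+sx*.075*ex+sy*.05*ey for sx,sy in((1,-1),(1,1),(-1,1),(-1,-1))]
print((proj("side",C)-[220,155]+.5)*8-.5)
# lid initial vs side view
E
```

```text
[[ 0.6374 -0.1013  0.0733]
 [ 0.6102 -0.0098  0.0733]
 [ 0.4699 -0.0564  0.0733]
 [ 0.5029 -0.1523  0.0733]] [ 0.5551 -0.0799  0.0733] [0.1438 0.0954 0.1479 0.1014]
[[163.7543 281.209 ]
 [203.9124 430.713 ]
 [603.8281 386.8857]
 [544.6416 241.9867]]
```

Request:
apply_moves(motion="0 0 0.004 0 0 0 0.005; 0 0 0.008 0 0 0 0.005; 0 0 0.011 0 0 0 0.005; 0 0 0.014 0 0 0 0.005; 0 0 0.016 0 0 0 0.005; 0 0 0.018 0 0 0 0.005; 0 0 0.018 0 0 0 0.005; 0 0 0.018 0 0 0 0.005")

```text
time_s: 9.2
position: [0.5553, -0.0823, 0.0626]
tcp_rot: [[0.947, 0.321, 0.001], [0.321, -0.947, -0.001], [0.0, 0.001, -1.0]]
force: [0.7, -2.7, -3.2]
opening: 0.16
```

```bash
python3 -c "
from h import *
st()"
```

```text
9.2 p [ 0.5553 -0.0823  0.0626] yaw 18.72 zaxis [ 6.e-04 -6.e-04 -1.e+00] F [ 0.72 -2.68 -3.2 ] M [-0.358 -0.09   0.056] op 0.0139 q [-19.8  38.7  98.5  -0.   42.7  51.5]
```

Request:
apply_moves(motion="0 0 0.001 0 0 0 0.005; 0 0 0.002 0 0 0 0.005; 0 0 0.003 0 0 0 0.005; 0 0 0.004 0 0 0 0.005; 0 0 0.005 0 0 0 0.005; 0 0 0.006 0 0 0 0.005; 0 0 0.007 0 0 0 0.005; 0 0 0.007 0 0 0 0.005")

```text
time_s: 10.2
position: [0.5552, -0.0823, 0.0556]
tcp_rot: [[0.947, 0.321, 0.0], [0.321, -0.947, -0.0], [0.0, 0.001, -1.0]]
force: [-0.5, -5.6, -0.7]
opening: 0.154
```

```bash
python3 -c "
from h import *
st()
a=sum(bot.capture('side').astype(float) for i in range(2))/2
cv2.imwrite('pics/g1.png',cv2.resize(a[155:230,220:320,::-1].astype(np.uint8),None,fx=8,fy=8,interpolation=cv2.INTER_CUBIC))
"
```

```text
10.2 p [ 0.5552 -0.0823  0.0556] yaw 18.71 zaxis [ 4.e-04 -5.e-04 -1.e+00] F [-0.51 -5.62 -0.66] M [-0.889  0.027  0.262] op 0.0134 q [-19.8  39.4  98.7  -0.   41.9  51.5]
```

View pics/g1.png

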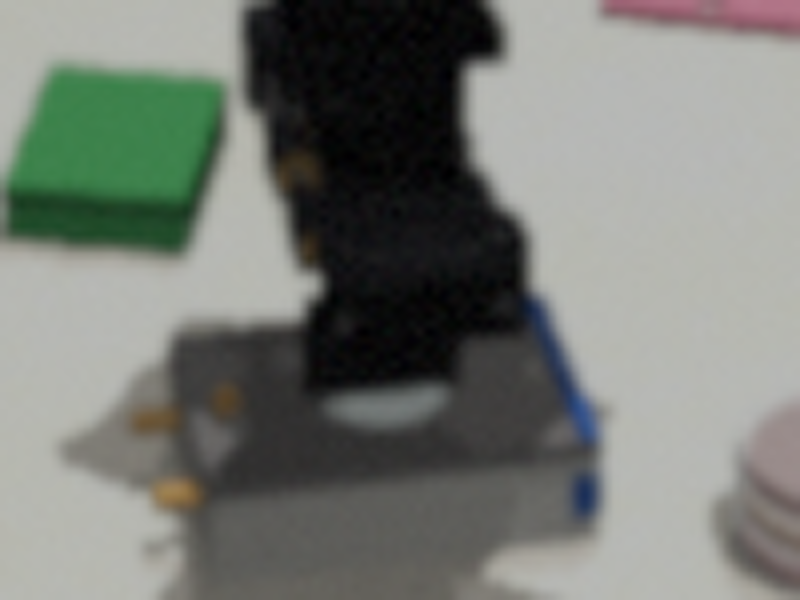

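The brass pin shows through the slot at crop (226,400) and the lid's edge sits on the chamber's. I'll relax the small side force, let go and rise.

Request:
apply_moves(motion="0 0.0006 0.0002 0 0 0 0.005; 0 0.0006 0.0002 0 0 0 0.03; 0 0.0006 0.0002 0 0 0 0.06; 0 0.0006 0.0002 0 0 0 0.06; 0 0.0006 0.0002 0 0 0 0.06; 0 0.0006 0.0002 0 0 0 0.06; 0 0.0006 -0.005 0 0 0 0.06; 0 0.0006 -0.012 0 0 0 0.06")

```text
time_s: 11.3
position: [0.5552, -0.0825, 0.0679]
tcp_rot: [[0.947, 0.321, -0.0], [0.321, -0.947, 0.0], [-0.0, -0.0, -1.0]]
force: [0.3, 0.4, -0.5]
opening: 0.688
```

```bash
python3 -c "
from h import *
st()"
```

```text
11.3 p [ 0.5552 -0.0825  0.0679] yaw 18.7 zaxis [-3.e-04  2.e-04 -1.e+00] F [ 0.3   0.35 -0.53] M [ 0.007 -0.019 -0.035] op 0.0598 q [-19.9  38.2  98.3   0.   43.5  51.4]
```

Request:
apply_moves(motion="0 0 -0.025 0 0 0 0.06; 0 0 -0.06 0 0 0 0.06; 0 0 -0.1 0 0 -8 0.06; -0.002 -0.03 -0.13 0 0 -18 0.05; -0.005 -0.08 -0.14 0 0 -28 0.04; -0.01 -0.135 -0.14 0 0 -38 0.04; -0.015 -0.19 -0.14 0 0 -48 0.04; -0.02 -0.24 -0.14 0 0 -58 0.04")

```text
time_s: 12.3
position: [0.4584, 0.1399, 0.2083]
tcp_rot: [[0.225, 0.974, 0.001], [0.974, -0.225, 0.0], [0.001, 0.001, -1.0]]
force: [0.7, 0.4, -1.0]
opening: 0.462
```

```bash
python3 - <<'E'
from h import *
st()
a=sum(bot.capture("side").astype(float) for i in range(2))/2
b=sum(bot.capture("top").astype(float) for i in range(2))/2
st()
c=lambda im,x,y,w,h,k:cv2.resize(im[y:y+h,x:x+w,::-1].astype(np.uint8),None,fx=k,fy=k,interpolation=cv2.INTER_CUBIC)
cv2.imwrite("pics/i1.png",c(a,220,175,100,75,7));cv2.imwrite("pics/i2.png",c(b,170,150,160,110,5))
E
```

```text
12.3 p [0.4584 0.1399 0.2083] yaw 77.03 zaxis [ 1.2e-03  3.0e-04 -1.0e+00] F [ 0.72  0.37 -1.  ] M [ 0.022 -0.075  0.002] op 0.0402 q [  3.6  20.2 103.5   0.   56.2  16.5]
12.5 p [0.4593 0.139  0.2082] yaw 76.79 zaxis [ 1.4e-03 -4.0e-04 -1.0e+00] F [0.05 0.44 0.42] M [-0.055 -0.091 -0.043] op 0.0398 q [  3.5  20.3 103.4  -0.   56.2  16.7]
```

View pics/i1.png

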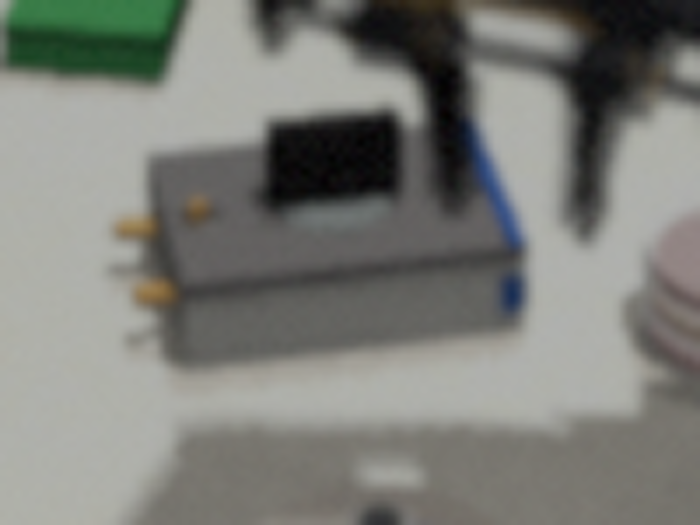

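View pics/i2.png

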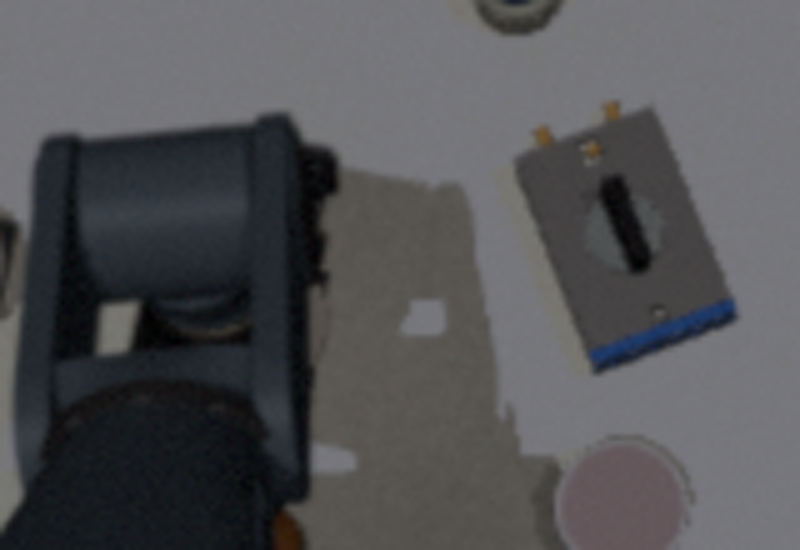

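Lid check: the slot with its brass pin is at (590,150), the round hole with its pin at (658,311), and the plate's outline lines up with the chamber's. It is seated. Now the lever and mark geometry, from colour segmentation of the earlier clean pictures.

```bash
python3 - <<'E'
from h import *
np.set_printoptions(precision=4,suppress=True)
for n,f,box in (("top","pics/avt.png",(195,185,250,245)),("side","pics/avs.png",(240,235,315,290))):
    im=cv2.imread(f).astype(float);x0,y0,x1,y1=box
    B,G,R=im[...,0],im[...,1],im[...,2]
    for name,w,z in (("lever",np.clip(B-np.maximum(R,G)-15,0,50),.077),("mark",np.clip(G-np.maximum(R,B)-8,0,40),.0575)):
        w=w.copy();m=np.zeros_like(w);m[y0:y1,x0:x1]=1;w*=m
        k,lab,sta,_=cv2.connectedComponentsWithStats((w>0).astype(np.uint8)); 
        i=1+np.argmax(sta[1:,4]);w*=(lab==i);print(n,name,sta[i])
        ys,xs=np.nonzero(w);P=atz(n,np.c_[xs,ys],z);ww=w[ys,xs]
        mu=(P*ww[:,None]).sum(0)/ww.sum();Q=(P-mu)[:,:2];C=(Q*ww[:,None]).T@Q/ww.sum();e,V=np.linalg.eigh(C);v=V[:,1]
        t=Q@v; print("  mean",mu,"angle",np.degrees(np.arctan2(v[1],v[0]))%180,"len",t.min(),t.max(),"sd",np.sqrt(e), "v",v)
E
```

```text
top lever [211 216   8  28 117]
  mean [0.448  0.1798 0.077 ] angle 169.23183711939095 len -0.0442764319821263 0.04430010438535548 sd [0.0031 0.0244] v [-0.9824  0.1868]
top mark [203 217   9   9  43]
  mean [0.4791 0.2067 0.0575] angle 124.40520122353064 len -0.014593337650162805 0.015126619922565615 sd [0.0035 0.0075] v [-0.565   0.8251]
side lever [278 251  33  11 152]
  mean [0.4481 0.1832 0.077 ] angle 169.27320589114552 len -0.043751892938901825 0.04337615515015895 sd [0.0039 0.0243] v [-0.9825  0.1861]
side mark [278 262   9  12  64]
  mean [0.4762 0.2102 0.0575] angle 116.55407165016335 len -0.021033033512426167 0.022254170665027617 sd [0.0033 0.0104] v [-0.447   0.8945]
```

```bash
python3 -c "
from h import *
st();go([.4291,.1848,.15],169.25)"
```

```text
12.5 p [0.4593 0.139  0.2082] yaw 76.79 zaxis [ 1.4e-03 -4.0e-04 -1.0e+00] F [0.05 0.44 0.42] M [-0.055 -0.091 -0.043] op 0.0398 q [  3.5  20.3 103.4  -0.   56.2  16.7]
shift [ 0.0377 -0.0399  0.0581] rot [ 6.000e-02  7.000e-02 -9.246e+01]
```

Request:
apply_moves(motion="0.005 -0.005 0.005 0 0 -10 0.04; 0.01 -0.01 0.012 0 0 -20 0.04; 0.015 -0.016 0.02 0 0 -30 0.04; 0.02 -0.022 0.03 0 0 -40 0.04; 0.025 -0.028 0.04 0 0 -50 0.04; 0.03 -0.034 0.05 0 0 -60 0.04; 0.035 -0.038 0.055 0 0 -70 0.04; 0.038 -0.04 0.058 0 0 -80 0.04")

```text
time_s: 13.5
position: [0.4304, 0.1834, 0.1494]
tcp_rot: [[-0.919, 0.393, 0.001], [0.393, 0.919, -0.0], [-0.001, 0.0, -1.0]]
force: [0.1, -0.3, 0.2]
opening: 0.46
```

Request:
apply_moves(motion="0 0 0 0 0 -8 0.04; 0 0 0 0 0 -12.5 0.04; 0 0 0 0 0 -12.5 0.04; 0 0 0 0 0 -12.5 0.04; 0 0 0 0 0 -12.5 0.04; 0 0 0 0 0 -12.5 0.04; 0 0 0 0 0 -12.5 0.04; 0 0 0 0 0 -12.5 0.04")

```text
time_s: 14.5
position: [0.4291, 0.1847, 0.1496]
tcp_rot: [[-0.982, 0.187, 0.0], [0.187, 0.982, 0.0], [-0.0, 0.0, -1.0]]
force: [0.2, 0.1, 0.5]
opening: 0.46
```

```bash
python3 -c "
from h import *
st();go([.4291,.1848,.06],169.25)
a=bot.capture('side')
cv2.imwrite('pics/j1.png',cv2.resize(a[190:320,210:370,::-1],None,fx=5,fy=4.6,interpolation=cv2.INTER_CUBIC))"
```

```text
14.5 p [0.4291 0.1847 0.1496] yaw 169.21 zaxis [ 0.  0. -1.] F [0.18 0.08 0.46] M [ 0.049 -0.184  0.077] op 0.04 q [  9.5  25.  108.5   0.   46.5 -69.7]
shift [0.0001 0.0001 0.0896] rot [ 0.    0.   -0.04]
```

View pics/j1.png

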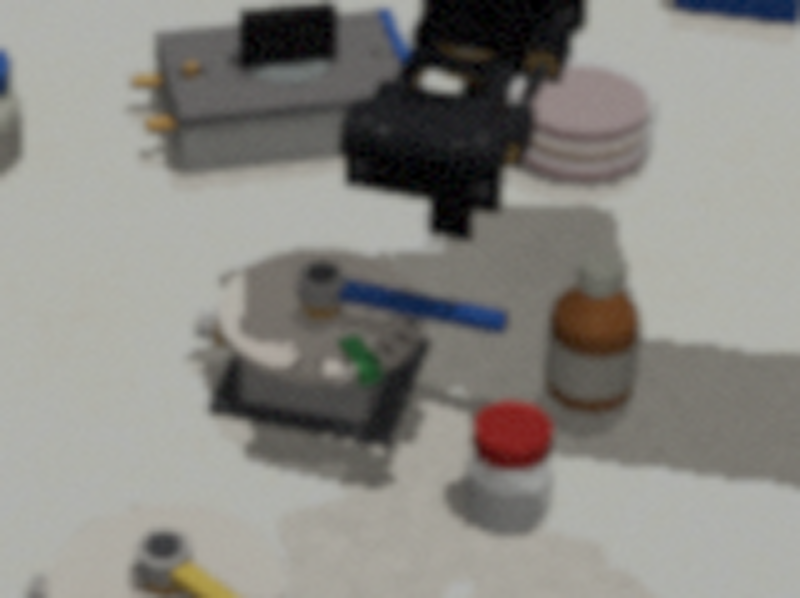

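Request:
apply_moves(motion="0 0 0.015 0 0 0 0.04; 0 0 0.03 0 0 0 0.04; 0 0 0.05 0 0 0 0.04; 0 0 0.068 0 0 0 0.04; 0 0 0.08 0 0 0 0.04; 0 0 0.087 0 0 0 0.04; 0 0 0.088 0 0 0 0.04; 0 0 0.088 0 0 0 0.04")

```text
time_s: 15.55
position: [0.4295, 0.1846, 0.0619]
tcp_rot: [[-0.982, 0.187, 0.001], [0.187, 0.982, 0.0], [-0.001, 0.0, -1.0]]
force: [-0.0, 0.6, -0.2]
opening: 0.456
```

Request:
apply_moves(motion="0 0 0 0 0 0 0.03; 0 0 0 0 0 0 0.02; 0 0 0 0 0 0 0.013; 0 0 0 0 0 0 0.013; 0 0 0 0 0 0 0.013; 0 0 0 0 0 0 0.013; 0 0 0 0 0 0 0.013; 0 0 0 0 0 0 0.013")

```text
time_s: 16.55
position: [0.4291, 0.1845, 0.0616]
tcp_rot: [[-0.982, 0.187, -0.0], [0.187, 0.982, -0.0], [0.0, -0.0, -1.0]]
force: [-0.0, -1.5, 2.0]
opening: 0.152
```

```bash
python3 - <<'E'
from h import *
st()
# arc: axis, radius .075, from 169.25
ax=np.array([.5028,.1708]);s=bot.read_state();p=np.array([.4291,.1848]);
a0=169.25;R=np.array([[np.cos(np.radians(a0)),np.sin(np.radians(a0))],[np.sin(np.radians(a0)),-np.cos(np.radians(a0))]])
for d in range(4,50,4):
    a=np.radians(a0-d);q=ax+.075*np.array([np.cos(a),np.sin(a)]);print(d,(R.T@(q-p)).round(4))
for a in (147.25,123.8):
    r=np.radians(a);print(ax+.075*np.array([np.cos(r),np.sin(r)]))
E
```

```text
16.55 p [0.4291 0.1845 0.0616] yaw 169.2 zaxis [-2.e-04 -1.e-04 -1.e+00] F [-0.01 -1.53  2.04] M [-0.34  -0.074 -0.003] op 0.0132 q [  9.5  34.7 112.1  -0.   33.2 -69.7]
4 [-0.0002  0.0052]
8 [-0.0007  0.0104]
12 [-0.0017  0.0156]
16 [-0.0029  0.0207]
20 [-0.0045  0.0256]
24 [-0.0065  0.0305]
28 [-0.0088  0.0352]
32 [-0.0114  0.0397]
36 [-0.0143  0.0441]
40 [-0.0176  0.0482]
44 [-0.0211  0.0521]
48 [-0.0248  0.0557]
[0.43972207 0.21137309]
[0.46107783 0.23312384]
```

Request:
apply_moves(motion="-0.0002 0.0052 0 0 0 4 0.013; -0.0007 0.0104 0 0 0 8 0.013; -0.0017 0.0156 0 0 0 12 0.013; -0.0029 0.0207 0 0 0 16 0.013; -0.0045 0.0256 0 0 0 20 0.013; -0.0065 0.0305 0 0 0 24 0.013; -0.0088 0.0352 0 0 0 28 0.013; -0.0088 0.0352 0 0 0 28 0.013")

```text
time_s: 17.55
position: [0.4443, 0.2178, 0.0613]
tcp_rot: [[-0.78, 0.626, -0.0], [0.626, 0.78, 0.0], [0.0, 0.0, -1.0]]
force: [0.9, -0.4, 0.2]
opening: 0.15
```

```bash
python3 -c "
from h import *
st();go([.46108,.23312,.0616],123.8)
ax=np.array([.5028,.1708]);p=np.array([.4291,.1848])
s=bot.read_state();a0=np.radians(169.25-28);R=np.array([[np.cos(a0),np.sin(a0)],[np.sin(a0),-np.cos(a0)]])
p=ax+.075*R[:,0]
for d in (4,8,12,16,17.5): a=a0-np.radians(d);print(d,(R.T@(ax+.075*np.array([np.cos(a),np.sin(a)])-p)).round(4))
"
```

```text
17.55 p [0.4443 0.2178 0.0613] yaw 141.25 zaxis [-2.e-04  4.e-04 -1.e+00] F [ 0.85 -0.42  0.22] M [-0.047 -0.131  0.013] op 0.013 q [ 13.1  35.9 108.2   0.   36.  -38.1]
shift [-0.0035  0.0224 -0.0003] rot [ 1.000e-02 -3.000e-02  1.745e+01]
4 [-0.0002  0.0052]
8 [-0.0007  0.0104]
12 [-0.0016  0.0156]
16 [-0.0029  0.0207]
17.5 [-0.0035  0.0226]
```

Request:
apply_moves(motion="-0.0002 0.0052 0 0 0 4 0.013; -0.0007 0.0104 0 0 0 8 0.013; -0.0016 0.0156 0 0 0 12 0.013; -0.0025 0.019 0 0 0 14.7 0.013; -0.0031 0.0213 0 0 0 16.5 0.013; -0.0035 0.0226 0 0 0 17.5 0.013; -0.0035 0.0226 0 0 0 17.5 0.013; -0.0035 0.0226 0 0 0 17.5 0.013")

```text
time_s: 18.55
position: [0.4609, 0.2329, 0.0614]
tcp_rot: [[-0.555, 0.832, -0.001], [0.832, 0.555, -0.0], [0.0, -0.001, -1.0]]
force: [-1.5, -1.8, -1.0]
opening: 0.151
```

Request:
apply_moves(motion="0 0 0 0 0 0 0.02; 0 0 0 0 0 0 0.03; 0 0 0 0 0 0 0.04; 0 0 0 0 0 0 0.04; 0 0 -0.02 0 0 0 0.04; 0 0 -0.05 0 0 0 0.04; 0 0 -0.08 0 0 0 0.04; 0 0 -0.11 0 0 0 0.04")

```text
time_s: 19.55
position: [0.4612, 0.2329, 0.1725]
tcp_rot: [[-0.555, 0.832, -0.0], [0.832, 0.555, 0.0], [0.0, 0.0, -1.0]]
force: [0.3, 0.3, -0.2]
opening: 0.46
```

```bash
python3 -c "
from h import *
st()
a=bot.capture('side');b=bot.capture('top')
cv2.imwrite('pics/k1.png',cv2.resize(a[210:320,220:350,::-1],None,fx=6,fy=5.4,interpolation=cv2.INTER_CUBIC))
cv2.imwrite('pics/k2.png',b[:,:,::-1])"
```

```text
19.55 p [0.4612 0.2329 0.1725] yaw 123.7 zaxis [-0.e+00  1.e-04 -1.e+00] F [ 0.31  0.3  -0.2 ] M [ 0.014 -0.165 -0.072] op 0.04 q [ 14.4  26.  100.5   0.   53.5 -19.3]
```

View pics/k1.png

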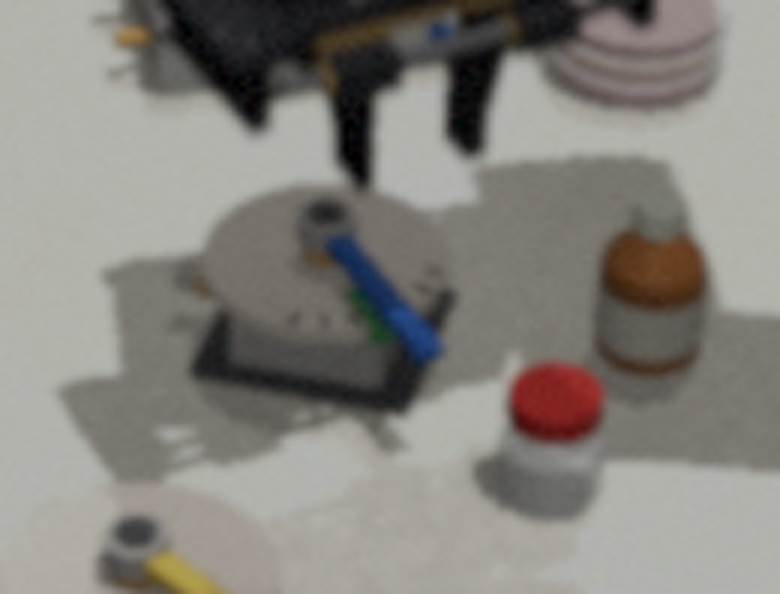

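View pics/k2.png

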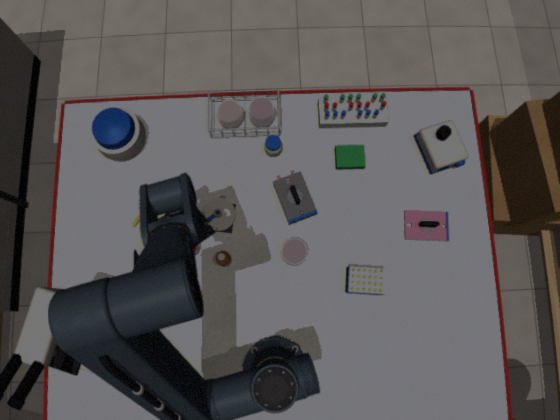

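Request:
apply_moves(motion="0 0 -0.03 0 0 0 0.04; -0.035 -0.033 -0.06 0 0 0 0.04; -0.075 -0.07 -0.07 0 0 0 0.04; -0.115 -0.107 -0.07 0 0 0 0.04; -0.16 -0.148 -0.07 0 0 0 0.04; -0.2 -0.185 -0.07 0 0 0 0.04; -0.245 -0.225 -0.07 0 0 0 0.04; -0.283 -0.261 -0.07 0 0 0 0.04")

```text
time_s: 20.65
position: [0.4005, -0.1492, 0.2408]
tcp_rot: [[-0.554, 0.832, -0.0], [0.832, 0.554, 0.0], [0.001, -0.0, -1.0]]
force: [0.2, 0.2, 0.7]
opening: 0.459
```

```bash
cat > m.py <<'E'
from h import *
import sys
np.set_printoptions(precision=4,suppress=True)
k=sys.argv[1]
a=sum(bot.capture("top").astype(float) for i in range(4))/4
b=sum(bot.capture("side").astype(float) for i in range(4))/4
a=np.clip(a*1.3,0,255).astype(np.uint8)[:,:,::-1];b=b.astype(np.uint8)[:,:,::-1]
cv2.imwrite(f"pics/{k}t.png",a);cv2.imwrite(f"pics/{k}s.png",b)
c=lambda im,x,y,w,h,f:cv2.resize(im[y:y+h,x:x+w],None,fx=f,fy=f,interpolation=cv2.INTER_CUBIC)
cv2.imwrite(f"pics/{k}c.png",np.hstack([c(a,190,190,50,60,8),c(b,240,235,50,60,8)]))
for n,im,box in (("top",a,(190,185,250,245)),("side",b,(240,235,315,290))):
    im=im.astype(float);x0,y0,x1,y1=box
    B,G,R=im[...,0],im[...,1],im[...,2]
    w=np.clip(B-np.maximum(R,G)-15,0,50);m=np.zeros_like(w);m[y0:y1,x0:x1]=1;w*=m
    q,lab,sta,_=cv2.connectedComponentsWithStats((w>0).astype(np.uint8));i=1+np.argmax(sta[1:,4]);w*=(lab==i)
    ys,xs=np.nonzero(w);P=atz(n,np.c_[xs,ys],.077);ww=w[ys,xs]
    mu=(P*ww[:,None]).sum(0)/ww.sum();Q=(P-mu)[:,:2];e,V=np.linalg.eigh((Q*ww[:,None]).T@Q/ww.sum());v=V[:,1]
    print(n,mu,"angle",np.degrees(np.arctan2(v[1],v[0]))%180,"sd",np.sqrt(e))
st()
E
python3 m.py n
```

```text
top [0.4714 0.2164 0.077 ] angle 123.12578719313555 sd [0.0032 0.0244]
side [0.4706 0.2208 0.077 ] angle 123.30266842431487 sd [0.0035 0.0255]
21.05 p [ 0.401  -0.1457  0.2412] yaw 123.83 zaxis [-0.0009  0.001  -1.    ] F [ 0.05  0.81 -0.16] M [-0.043 -0.157  0.016] op 0.0403 q [-35.1  13.3 107.7   0.   59.  -68.9]
```

View pics/nc.png

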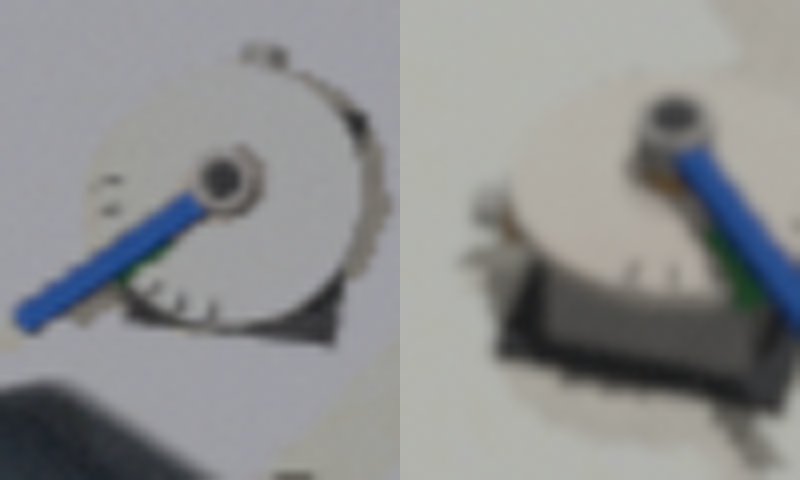

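```bash
python3 - <<'E'
from h import *
np.set_printoptions(precision=4,suppress=True)
for n,m1,a1,m2,a2,mk in (("top",(.448,.1798),169.23,(.4714,.2164),123.13,(.4791,.2067)),("side",(.4481,.1832),169.27,(.4706,.2208),123.3,(.4762,.2102))):
    u=lambda a:np.array([np.cos(np.radians(a)),np.sin(np.radians(a))])
    m1,m2,mk=map(np.array,(m1,m2,mk))
    t=np.linalg.solve(np.c_[u(a1),-u(a2)],m2-m1);ax=m1+t[0]*u(a1)
    d=mk-ax;print(n,"axis",ax,t,"mark",np.degrees(np.arctan2(d[1],d[0])),np.linalg.norm(d))
# render silhouettes for axis hypotheses: predicted visible mark with lever occlusion
def poly(n,P): return proj(n,P)
def box(ax,a,r0,r1,w,z0,z1):
    u=np.array([np.cos(a),np.sin(a)]);v=np.array([-u[1],u[0]])
    return [np.r_[ax+r*u+s*w/2*v,z] for r in (r0,r1) for s in (-1,1) for z in (z0,z1)]
def mask(n,P,S=8,x0=185,y0=185,w=130,h=110):
    q=((proj(n,P)-[x0,y0]+.5)*S-.5);m=np.zeros((h*S,w*S),np.uint8)
    cv2.fillConvexPoly(m,cv2.convexHull(q.astype(np.float32)).astype(np.int32),1);return cv2.resize(m.astype(np.float32),(w,h),interpolation=cv2.INTER_AREA)
from scipy.optimize import least_squares
# soft colour fractions in the images
def frac(f,kind):
    im=cv2.imread(f).astype(float)[185:295,185:315];B,G,R=im[...,0],im[...,1],im[...,2]
    w=B-np.maximum(R,G) if kind=="b" else G-np.maximum(R,B)
    return w
# fit per camera: axis xy, lever angles 1,2, mark angle & dims, amplitudes; blur
data={"top":("pics/avt.png","pics/nt.png"),"side":("pics/avs.png","pics/ns.png")}
for n in data:
    b1,b2=[cv2.GaussianBlur(np.clip(frac(f,"b"),0,None),(0,0),.6) for f in data[n]];g1,g2=[cv2.GaussianBlur(np.clip(frac(f,"g"),0,None),(0,0),.6) for f in data[n]]
    bx=np.zeros_like(b1)
    bx[(0 if n=="top" else 50):(60 if n=="top" else 105),(5 if n=="top" else 55):(65 if n=="top" else 130)]=1
    base=None
    def model(p):
        ax=p[:2];l1,l2,mk=np.radians(p[2:5]);r0,wm=p[5],p[6]
        o=[]
        M=mask(n,box(ax,mk,r0,.055,wm,.055,.0575))
        for l in (l1,l2):
            L=mask(n,box(ax,l,p[7],.1,.012,.067,.077))
            top=mask(n,box(ax,l,p[7],.1,.012,.0769,.077))
            o.append((.7*L+.3*top,M*(1-L)))
        return o
    def res(p):
        o=model(p);r=[]
        for (L,M),b,g in zip(o,(b1,b2),(g1,g2)):
            for S,I,sc in ((L,b,p[8]),(M,g,p[9])):
                r.append((bx*(cv2.GaussianBlur(S,(0,0),.9)*sc-I)).ravel())
        return np.concatenate(r)
    p0=np.array([.5028,.171,169.2,123.2,123.6,.027,.008,.016,90,60]);xs=np.array([.001,.001,1,1,1,.002,.002,.003,10,10])
    f=least_squares(lambda q:res(p0+q*xs),np.zeros(10),diff_step=.15)
    print(n,(p0+f.x*xs).round(4),"cost",f.cost, "init",np.sum(res(p0)**2)/2)
E
```

```text
top axis [0.502  0.1695] [-0.055 -0.056] mark 121.62459558307383 0.04365185977851289
side axis [0.502 0.173] [-0.0549 -0.0572] mark 124.74127325227337 0.045288906188511835
top [  0.5028   0.171  169.2    123.2    123.6      0.027    0.008    0.016
  55.5443  63.574 ] cost 98826.49473784323 init 194049.8607956876
side [  0.5028   0.171  169.2    123.2    123.6      0.027    0.008    0.016
  46.3677  45.862 ] cost 45615.71440068426 init 270411.5057029909
```

```bash
cat > fit.py <<'E'
from h import *
import sys
np.set_printoptions(precision=4,suppress=True,linewidth=150)
from scipy.optimize import least_squares
def box(ax,a,r0,r1,w,z0,z1):
    u=np.array([np.cos(a),np.sin(a)]);v=np.array([-u[1],u[0]])
    return [np.r_[ax+r*u+s*w/2*v,z] for r in (r0,r1) for s in (-1,1) for z in (z0,z1)]
def mask(n,P,S=8,x0=185,y0=185,w=130,h=110):
    q=((proj(n,P)-[x0,y0]+.5)*S-.5);m=np.zeros((h*S,w*S),np.uint8)
    cv2.fillConvexPoly(m,np.round(cv2.convexHull(q.astype(np.float32))*16).astype(np.int32),1,shift=4);return cv2.resize(m.astype(np.float32),(w,h),interpolation=cv2.INTER_AREA)
def frac(f,kind):
    im=cv2.imread(f).astype(float)[185:295,185:315];B,G,R=im[...,0],im[...,1],im[...,2]
    return B-np.maximum(R,G) if kind=="b" else G-np.maximum(R,B)
k=sys.argv[1]
data={"top":("pics/avt.png",f"pics/{k}t.png"),"side":("pics/avs.png",f"pics/{k}s.png")}
for n in data:
    b1,b2=[cv2.GaussianBlur(np.clip(frac(f,"b"),0,None),(0,0),.6) for f in data[n]];g1,g2=[cv2.GaussianBlur(np.clip(frac(f,"g"),0,None),(0,0),.6) for f in data[n]]
    bx=np.zeros_like(b1)
    bx[(0 if n=="top" else 50):(60 if n=="top" else 105),(5 if n=="top" else 55):(65 if n=="top" else 130)]=1
    def res(p):
        ax=p[:2];l1,l2,mk=np.radians(p[2:5]);r=[]
        M=mask(n,box(ax,mk,p[5],.055,p[6],.055,.058))
        for l,b,g,sb,sg in ((l1,b1,g1,p[8],p[9]),(l2,b2,g2,p[11],p[12])):
            L=mask(n,box(ax,l,p[7],.1,.012,.067,.077));T=mask(n,box(ax,l,p[7],.1,.012,.0769,.077))
            for S,I,sc in ((p[10]*L+(1-p[10])*T,b,sb),(M*(1-L),g,sg)):
                r.append((bx*(cv2.GaussianBlur(S,(0,0),.9)*sc-I)).ravel())
        return np.concatenate(r)
    p0=np.array([.5028,.171,169.2,123.2,123.6,.027,.008,.016,70,60,.7,70,60]);xs=np.array([.002,.002,2,2,2,.004,.003,.005,20,20,.3,20,20])
    F=lambda q:res(p0+(q-1)*xs)
    f=least_squares(F,np.ones(13),diff_step=.1)
    f=least_squares(F,f.x,diff_step=.04)
    sd=np.sqrt(np.diag(np.linalg.pinv(f.jac.T@f.jac))*2*f.cost/2000)*xs
    print(n,(p0+(f.x-1)*xs).round(4),"cost",round(f.cost),"of",round(np.sum(F(np.ones(13))**2)/2));print("  sd",sd[:5])
E
python3 fit.py n
```

```text
top [  0.5021   0.1692 169.3867 123.3943 121.3468   0.0311   0.0094   0.0125  62.1865  61.2416  -0.5527  64.9586 106.2044] cost 81422 of 110826
  sd [0.0001 0.0001 0.1201 0.0969 0.3189]Traceback (most recent call last):
  File "fit.py", line 30, in <module>
    f=least_squares(F,np.ones(13),diff_step=.1)
    return func(*args, **kwargs)
    result = trf(vector_fun.fun, vector_fun.jac, x0, f0, J0, lb, ub, ftol, xtol,
                 gtol, max_nfev, x_scale, loss_function, tr_solver,
                 tr_options.copy(), verbose, callback=callback_wrapped)
    return trf_no_bounds(
        fun, jac, x0, f0, J0, ftol, xtol, gtol, max_nfev, x_scale,
        loss_function, tr_solver, tr_options, verbose, callback=callback)
    J = jac(x)
    self._update_jac()
    ~~~~~~~~~~~~~~~~^^
    self.J = self.jac_wrapped(xp_copy(self.x), f0=self.f)
             ~~~~~~~~~~~~~~~~^^^^^^^^^^^^^^^^^^^^^^^^^^^^
    J, dct = approx_derivative(
             ~~~~~~~~~~~~~~~~~^
        self.fun,
        ^^^^^^^^^
    ...<2 lines>...
        **self.finite_diff_options,
        ^^^^^^^^^^^^^^^^^^^^^^^^^^^
    
[... 707 characters left out ...]
mbda>
    F=lambda q:res(p0+(q-1)*xs)
               ~~~^^^^^^^^^^^^^
  File "fit.py", line 24, in res
    L=mask(n,box(ax,l,p[7],.1,.012,.067,.077));T=mask(n,box(ax,l,p[7],.1,.012,.0769,.077))
  File "fit.py", line 9, in mask
    q=((proj(n,P)-[x0,y0]+.5)*S-.5);m=np.zeros((h*S,w*S),np.uint8)
        ~~~~^^^^^
  File "h.py", line 12, in proj
    K,D,r,t=cal(n);return cv2.projectPoints(np.array(P,float).reshape(-1,1,3),r,t,K,D)[0][:,0]
            ~~~^^^
  File "h.py", line 4, in cal
    c=bot.get_calibration(n);K=np.array([[c["fx"],0,c["cx"]],[0,c["fy"],c["cy"]],[0,0,1.]]);return K,np.array(c["D"]),np.array(c["rvec"]),np.array(c["tvec"])
ValueError: time passes only in moves, steps and waits
```

```bash
python3 - <<'E'
import pickle
from rig import bot
pickle.dump({n:bot.get_calibration(n) for n in("top","side")},open("cal.pkl","wb"))
E
python3 - <<'E'
import re
s=open("h.py").read()
s=s.replace("import numpy as np,cv2","import numpy as np,cv2,pickle\nCAL=pickle.load(open('cal.pkl','rb'))").replace('c=bot.get_calibration(n)','c=CAL[n]')
open("h.py","w").write(s)
E
python3 - <<'E'
import cv2,numpy as np
def e(f,x,y,w,h,k):
    im=cv2.imread(f)[y:y+h,x:x+w].astype(float);lo,hi=np.percentile(im,20),np.percentile(im,99.5)
    return cv2.resize(np.clip((im-lo)/(hi-lo)*255,0,255).astype(np.uint8),None,fx=k,fy=k,interpolation=cv2.INTER_CUBIC)
cv2.imwrite("pics/o1.png",np.hstack([e("pics/avt.png",194,190,48,52,8),e("pics/nt.png",194,190,48,52,8)]))
cv2.imwrite("pics/o2.png",np.hstack([e("pics/avs.png",242,235,66,50,6),e("pics/ns.png",242,235,66,50,6)]))
E
```

```text
(no output)
```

View pics/o1.png

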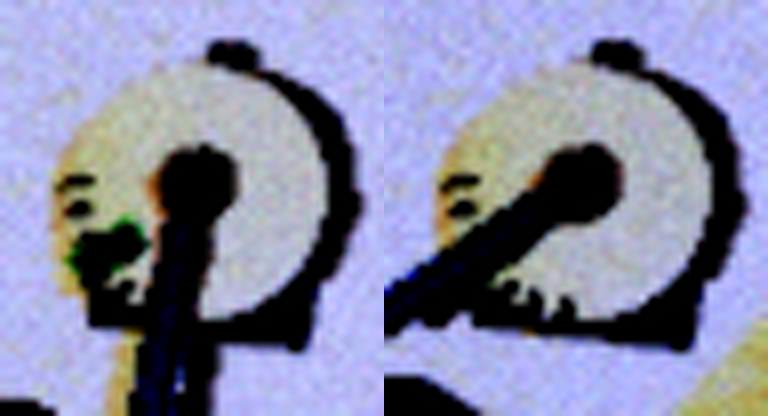

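View pics/o2.png

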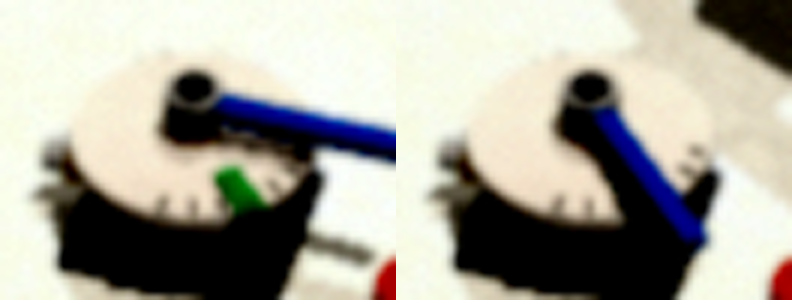

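```bash
python3 - <<'E'
from h import *
from scipy.optimize import least_squares
np.set_printoptions(precision=4,suppress=True)
t=cr(194,190,8,[(57,200),(73,140),(110,95),(210,63),(270,85),(310,130),(328,195),(316,250),(280,295),(240,318)])
s=cr(242,235,6,[(70,135),(85,175),(120,205),(160,220),(195,226),(250,62),(290,92),(316,135),(105,75),(70,115)])
ms={"top":[(.4791,.2067,.0575)],"side":[(.4762,.2102,.0575)]}
for n,q in(("top",t),("side",s)):
    P=atz(n,q,.055)[:,:2]
    for R in(None,.055):
        f=least_squares(lambda x:np.linalg.norm(P-x[:2],axis=1)-(R or x[2]),[.5,.17,.055],loss="soft_l1",f_scale=.0007)
        m=atz(n,proj(n,ms[n]),.0555)[0,:2];d=m-f.x[:2]
        print(n,R,f.x,"res mm",(f.fun*1e3).round(1),"mark",np.degrees(np.arctan2(d[1],d[0])),np.linalg.norm(d))
E
sed -i 's/p\[10\]\*L+(1-p\[10\])\*T/.6*L+.4*T/' fit.py; python3 fit.py n
```

```text
top None [0.5022 0.1719 0.0553] res mm [ 0.5 -0.2 -0.4  0.5  0.1 -0.6  0.1  0.5  0.  -0.4] mark 122.87880716151837 0.04176541181760239
top 0.055 [0.5023 0.1718 0.055 ] res mm [ 1.   0.2 -0.1  0.6  0.2 -0.5  0.3  0.8  0.3 -0. ] mark 122.91339524745932 0.04196493995024379
side None [0.5029 0.1706 0.0552] res mm [-1.7 -2.  -0.4  1.1  3.1  1.6 -2.2 -0.5  1.1  0.2] mark 125.28794903757624 0.04581148160907288
side 0.055 [0.5029 0.1707 0.055 ] res mm [-1.6 -1.9 -0.3  1.2  3.2  1.9 -1.9 -0.2  1.3  0.4] mark 125.41228370128667 0.04575657193407774
top [  0.5032   0.1691 168.7411 122.9551 122.6016   0.032    0.013    0.0137  56.086   50.6375   2.796   58.0482  28.8503] cost 87320 of 109471
  sd [0.0002 0.     0.1392 0.0786 0.1772]
side [  0.5044   0.1691 169.1258 124.4663 126.6272   0.0342   0.0091   0.0149  47.4489  54.3783   0.7     52.449   33.3689] cost 27481 of 88284
  sd [0.0001 0.     0.1322 0.0897 0.2118]fit.py:32: RuntimeWarning: invalid value encountered in sqrt
  sd=np.sqrt(np.diag(np.linalg.pinv(f.jac.T@f.jac))*2*f.cost/2000)*xs
```

```bash
cat > fit2.py <<'E'
exec(open("fit.py").read().split("k=sys.argv")[0])
k=sys.argv[1];D={}
for n,fs in {"top":("pics/avt.png",f"pics/{k}t.png"),"side":("pics/avs.png",f"pics/{k}s.png")}.items():
    bx=np.zeros((110,130));t=n=="top"
    bx[(0 if t else 50):(60 if t else 105),(5 if t else 55):(65 if t else 130)]=1
    D[n]=[[np.clip(frac(f,c),0,None) for c in "bg"] for f in fs]+[bx]
def res(p):
    l1,l2,mk=np.radians(p[:3]);r=[]
    for i,n in enumerate(D):
        ax=p[7+2*i:9+2*i];A=p[11+6*i:17+6*i]
        M=mask(n,box(ax,mk,p[3],.055,p[4],.055,p[5]))
        for j,l in enumerate((l1,l2)):
            L=mask(n,box(ax,l,p[6],.1,.012,.067,.077));T=mask(n,box(ax,l,p[6],.1,.012,.0769,.077))
            b,g=D[n][j]
            for S,I in ((A[4]*L*(1-T)+A[j]*T,b),(M*(1-L)*A[2+j],g)):
                r.append((D[n][2]*(cv2.GaussianBlur(S,(0,0),.7)-I)).ravel())
    return np.concatenate(r)
p0=np.array([169.2,123.3,123.8,.029,.009,.058,.015,.5028,.171,.5028,.171]+[70,70,60,50,50,1]*2)
xs=np.array([2,2,2,.004,.003,.003,.005,.002,.002,.002,.002]+[20]*12)
F=lambda q:np.r_[res(p0+(q-1)*xs),(q[5]-1)*20]
f=least_squares(F,np.ones(23),diff_step=.1,max_nfev=60);f=least_squares(F,f.x,diff_step=.05,max_nfev=40)
print((p0+(f.x-1)*xs).round(4),f.cost,np.sum(F(np.ones(23))**2)/2)
E
python3 fit2.py n
```

```text
[169.3622 123.723  124.0077   0.0318   0.0086   0.0621   0.0124   0.5026   0.1694   0.5025   0.1726  63.4835  66.6685  61.7206  51.1302 -32.9779
 -28.3014  59.2766  59.8029  45.8934  27.7083   3.6579   1.    ] 102338.12124154466 266932.1978163288
```

The joint fit over both cameras puts the lever at 123.7° and the mark at 124.0°, so they agree. One last look at the whole scene.

```bash
python3 - <<'E'
import cv2
a=cv2.imread("pics/nt.png");b=cv2.imread("pics/ns.png");o=cv2.imread("pics/top0.png")
cv2.imwrite("pics/p1.png",a)
c=lambda im,x,y,w,h,f:cv2.resize(im[y:y+h,x:x+w],None,fx=f,fy=f,interpolation=cv2.INTER_CUBIC)
cv2.imwrite("pics/p2.png",cv2.hconcat([c(a,262,160,66,80,6),c(b,225,180,66,80,6)]))
E
```

```text
(no output)
```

View pics/p1.png

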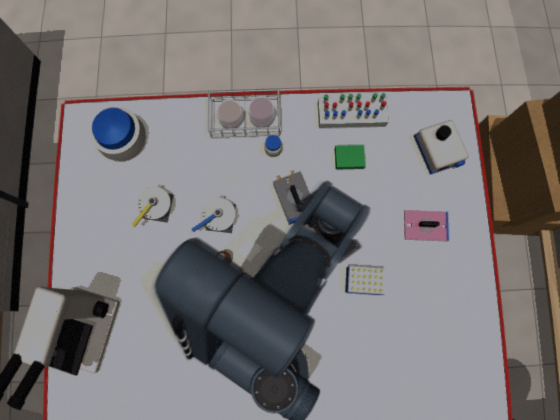

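View pics/p2.png

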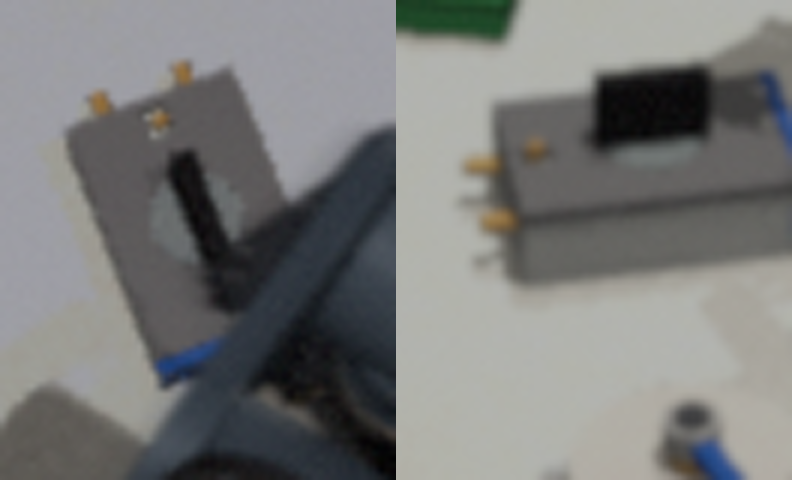

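The lid is flat on the chamber with its blue stripe at the blue-banded end, and the brass pin shows in the slot at (158,120). The lever points along the mark, the bystanders in view have not moved, and the gripper is clear of everything. Handing in.

```bash
python3 -c "
from h import *
st();print(bot.hand_in())"
```

```text
21.05 p [ 0.401  -0.1457  0.2412] yaw 123.83 zaxis [-9.e-04  1.e-03 -1.e+00] F [ 0.05  0.81 -0.16] M [-0.043 -0.157  0.016] op 0.0403 q [-35.1  13.3 107.7   0.   59.  -68.9]
the job is handed in; nothing more can be done
None
```

I put the grey lid on the chamber and let go of it, then turned the blue lever to the green mark and let go of that too. I handed in at 21 s with the gripper open and clear of everything.

- **Lid:** In the last clear pictures it sits flat, blue stripe at the blue-banded end, with a pin showing in both the slot and the round hole. The largest side force I read while fitting it was about 6 N. In the very last picture the arm hid the round-hole end from above.
- **Lever:** A fit using both cameras together puts the lever at 123.7° and the mark at 124.0°. The single-camera estimates disagreed: the lever came out up to 2° past the mark from the top camera and up to about 2° short of it from the side camera. I rely on the joint fit and expect the lever to be within about 1° of the mark.
- **Other things:** By eye in the pictures, the yellow lever, the pink look-alike lid and the other things I could see are where they were. I did not measure this. In the final top picture the arm covered the dish stack and the red-capped jar; both stood upright in place in the side picture taken just after I let go of the lever.

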